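Clamp a housing for scanning

ROBOT

A 7-joint arm with a two-finger parallel gripper is mounted at the origin on the work surface. World frame = base frame: x ahead of the robot, y to its left, z up, the work surface at z = 0. Lengths are in m, angles in rad, forces in N, time in s.
With the tool pointing down it reaches from about 0.4 to 0.925 m from the base axis. Payload 4.1 kg.
Tool frame: the origin (TCP) lies midway between the tips of the shut fingers; the grasp point (between the pads) lies 19 mm behind it; z points along the fingers, y is the direction in which the jaws open and shut (so a half turn about z gives the same grasp; the last joint's range is limited). The gripper opens to 85 mm and grips with 20 to 120 N. Pads are 22 mm wide; open, the fingers measure 114 mm over their backs; the gripper's body (76 mm by 85 mm) begins 54 mm behind the grasp point. The pads swing forward as they close: fully open they stand 13 mm farther back than shut.
Start: joints at [-1.254, 0.398, 0.045, 1.537, -0.019, 1.207, -0.051], TCP at [0.263, 0.595, 0.231] pointing down, gripper open.
Joint ranges: [-2.82, 2.82], [-0.49, 2.23], [-1.37, 1.46], [0, 2.46], [-1.36, 4.5], [0.23, 2], [-2.94, 2.94]. Speed limits (rad/s): [2.57, 2.57, 3.14, 3.14, 3.14, 3.14, 3.14].

INTERFACE

Orientations are given as a unit quaternion [x, y, z, w].
In Python, from cell import sensors, snapshot, camera_model, job gives the robot as it stands. The module is installed in compiled form; this text tells all that it offers.
- The arm moves only by the tool servo_tool, never from a script. Its argument "moves" is a list of rows, each a list of 3 entries, a list of its own where there are three numbers: the shift along the world's x, y, z normalised to -1 to 1, where 1 is 200 mm, then the turn, a rotation vector about the world's x, y, z normalised to -1 to 1, where 1 is 180 degrees, then the gripper's target within -1 to 1 (fully open at 1, half-way at 0, shut at -1). A call has 1 to 20 rows; each row shifts and turns the commanded pose from where the row before left it; what a row does not reach is not made up. A row lasts 1/10 s, in which the tool goes at most 50 mm and 8.59 degrees, less where a joint would pass 70% of its speed; a pose out of reach is approached as far as the arm can. A call with a number of a shift or a turn outside -1 to 1 is refused whole. A call with a gripper value outside its range is refused whole. The fingers move at their own pace and stop on an object; "newtons" is the grip in N (left out, the last holds). Time passes only in rows, so rows that do not move let the fingers close. It gives the time, the measured TCP pose, the force and the opening at its end, in the units of the state.
- sensors.get_obs(): the state, without advancing time (a new reading comes with each control period).
- snapshot(name): name is "scene" or "top" or "wrist"; returns (picture, depth): 480x640x3 uint8, red, green, blue; 480x640 float32, m along the optical axis (not along the pixel's ray), 0 where there is no reading.
- camera_model(name): a dict with "mtx" (3x3 intrinsics, pixels), "D" ([k1, k2, p1, p2, k3] as OpenCV has them; the pictures are not rectified), "eye" and "orientation" of the camera in the world. Camera axes: x right, y down, z forward; pixel columns grow to the right and rows downward; lengths in m; the calibration is good to about 2 mm. A picture is of the moment at which its call begins: read the wrist's pose just before it. camera_model takes no time and is no camera call; for the wrist camera it gives the pose at the moment of the call.
- job.close_job(): hands the job in, once; it reports no verdict.
The state is a dict: "time": time; "qpos": joint angles; "qvel": joint speeds; "tau": joint torques, N m; "eef_pos": TCP position; "eef_rot": TCP orientation; "contact_force": force on the tool from outside, world axes, zero at the start; "torque": the same for the moment, N m; "opening": opening from 0.0 (shut) to 1.0 (fully open).
Only numpy, scipy, OpenCV 4.12 (cv2) and the standard library are available. Lean on these libraries where they do the work, as an engineer would, in place of code of your own. Each camera call takes 0.05 s, during which the arm holds its last target.

TASK

Set the housing (the long casting with a round boss on top) flat on the fixture plate, up against both stop rails, with its boss at the end away from the clamp post. Then swing the clamp arm clockwise over it until it reaches its stop, and turn the torque knob clockwise until it clicks past its detent and stays there. Leave the other two castings and the screwdriver where they are.

Things in the scene. Friction and masses are not known exactly. Their poses are not given: they have to be found in the camera images.
- housing: The housing: a loose aluminium block 50 (x) x 110 (y) x 42 mm high with dark grooves along its sides and one round boss, 32 mm across and 15 mm high, on its top towards its +y end; about 0.45 kg. Origin: centre of its underside. It lies flat, boss up, among two other castings. Grip it across its 50 mm width.
- housing_boss (a point): Centre of the top of the housing's boss: 28 mm towards +y from the housing's middle, 57 mm above its underside.
- fixture: The fixture, fixed to the bench: an aluminium tooling plate 240 (x) x 250 (y) x 20 mm high with dark dots of tapped holes. Origin: centre of its underside. It carries two steel stop rails in an L and, at x = 0, y = -85 mm, the round clamp post, 40 mm thick, with the swing arm and the torque knob on top.
- nest (a point): Point on top of the plate (20 mm above the bench) where the housing's origin belongs; its axes are the fixture's, and the housing's must match them (boss towards +y, away from the post). The rails are 10 mm high, 12 mm wide. From here one has its face at x = +25 mm (80 mm long, along y, centred); the other has its face at y = +55 mm (40 mm long, along x, centred).
- nest_boss (a point): Where the centre of the boss's top belongs when the housing is home, 77 mm above the bench.
- pivot (a point): On the clamp post's axis (that of the arm and of the knob), at the top of the clamp arm, 85 mm above the bench.
- clamp_arm (a joint): Swing of the clamp arm, rad: 0 points to the fixture's -x, growing clockwise from above to the stop at 1.571, where it points to +y, over the housing. A flat steel bar 28 mm wide, 14 mm thick, 115 mm long from the axis, its underside 71 mm above the bench; a rubber foot under its end clears the seated housing by 3 mm. It stays where left; about 4 N at the peg moves it.
- clamp_peg (a point): Grip height on the arm's upright peg: a black round peg 18 mm thick and 40 mm high on top of the arm, 85 mm from the axis. The point is 110 mm above the bench, 15 mm below the peg's top.
- torque_knob (a joint): Turn of the torque knob relative to the clamp arm, rad, growing clockwise from above. It rests at 0; a spring detent resists with up to 0.3 N m and pushes it back until about 0.6, beyond which it snaps on to 1.2 by itself and stays there. Hard stops at 0 and 1.2. At the click the arm's foot comes down on the part.
- knob_grip (a point): Grip point of the torque knob, on its axis 118 mm above the bench: a black upright blade 80 mm long (along this point's x axis), 18 mm thick (y) and 38 mm high, from 95 to 133 mm above the bench, on a round hub 48 mm across, which rides on the clamp arm and turns with it. Its axes turn with the knob.
- plain_block: Bystander: a casting of the housing's length, width and height, with bores but no boss. Leave alone. Origin: underside centre.
- flange: Bystander: a round flanged casting 96 mm across and 44 mm high. Leave alone. Origin: underside centre.
- screwdriver: Bystander: a screwdriver 190 mm long lying at the left. Leave alone.
Mind the look-alikes: they are no part of the job. What is shaped like the housing but pink or purple is not meant.

How it is judged:
On the way, in this order (a step that is already met when the one before it is completed fails the run):
1. the housing is flat on the plate, against both rails, boss end away from the post, and let go, with the clamp arm still aside (horizontal distance between housing and nest below 0.009 m and horizontal distance between housing_boss and nest_boss below 0.009 m and height (world z) of housing between 0.017 and 0.024 m and angle between housing's own z axis and vertical below 0.05 rad and contact force between the fingers and housing below 0.1 N and value of joint clamp_arm below 0.8 rad), for 0.2 s.
2. the clamp arm is over the housing, at its stop, before the knob is turned (horizontal distance between housing and nest below 0.009 m and horizontal distance between housing_boss and nest_boss below 0.009 m and height (world z) of housing between 0.017 and 0.024 m and angle between housing's own z axis and vertical below 0.05 rad and value of joint clamp_arm above 1.45 rad and value of joint torque_knob below 0.4 rad), for 0.2 s.
3. the knob is past its detent (horizontal distance between housing and nest below 0.009 m and horizontal distance between housing_boss and nest_boss below 0.009 m and height (world z) of housing between 0.017 and 0.024 m and angle between housing's own z axis and vertical below 0.05 rad and value of joint clamp_arm above 1.45 rad and value of joint torque_knob above 1.05 rad), for 0.2 s.
At the end, for the whole second after the job is handed in: The housing rests flat on the plate, its centre and its boss within 9 mm (seen from above) of their places against the rails; the clamp arm is at its stop over it (above 1.45 rad), the torque knob stays past its detent (above 1.05 rad), and all is at rest (all of step 3 and velocity of joint torque_knob below 0.1 rad/s and linear speed of housing below 0.02 m/s); the robot touches nothing.
It fails at once if another casting or the screwdriver was moved more than 30 mm or knocked over (distance of any of plain_block, flange, screwdriver from where it was at the start of the episode above 0.03 m or angle between any of plain_block, flange's own z axis and vertical above 0.5 rad).
It also fails if it takes over 64 s, if anything falls off the work surface, if the arm or the gripper's body presses on something with over 40 N, if the wrist force passes 120 N, or if a joint passes its speed limit or range.

## Working session

There is one attempt and no reset: what is moved stays moved. The work goes in short steps, Python scripts to look and compute and a tool call to move; the robot and the scene stay as the last step left them, time stands still between calls to the robot, and variables do not carry over. Pictures are saved under pics/ and viewed, and the job is handed in when it is done.

Besides the shell and the picture viewer there is one more tool, called after "Emit:" as name([rows], argument=value, ...), one row to a line, values as JSON. servo_tool: Moves the arm, as the interface text tells. Scaled input: -1 to 1 covers 200 mm each way for a shift and 180 degrees each way for a turn. Its arguments: {"type":"object","properties":{"moves":{"type":"array"},"newtons":{"type":"number"}},"required":["moves"]}

```bash
mkdir -p pics
cat > h.py <<'E'
import numpy as np, cv2
from scipy.spatial.transform import Rotation as R
from cell import sensors, snapshot, camera_model, job
def cam(n):
    m=camera_model(n); return m
def rmat(m):
    o=np.array(m["orientation"],float)
    return o if o.shape==(3,3) else R.from_quat(o).as_matrix()
def onplane(m,px,z):
    px=np.array(px,float).reshape(-1,1,2)
    n=cv2.undistortPoints(px,np.array(m["mtx"],float),np.array(m["D"],float)).reshape(-1,2)
    d=np.c_[n,np.ones(len(n))]@rmat(m).T; e=np.array(m["eye"],float)
    return e+d*((z-e[2])/d[:,2])[:,None]
def withdepth(m,px,dep):
    px=np.array(px,float).reshape(-1,1,2)
    n=cv2.undistortPoints(px,np.array(m["mtx"],float),np.array(m["D"],float)).reshape(-1,2)
    c=np.c_[n,np.ones(len(n))]*np.array(dep).reshape(-1,1)
    return c@rmat(m).T+np.array(m["eye"],float)
def save(f,p): cv2.imwrite(f,cv2.cvtColor(p,cv2.COLOR_RGB2BGR))
E
python3 - <<'E'
from h import *
for n in("scene","top"):
    p,d=snapshot(n); save(f"pics/{n}0.png",p); np.savez(f"{n}0.npz",p=p,d=d); m=cam(n); print(n,m)
print(sensors.get_obs())
E
```

```text
scene {'mtx': array([[539.74108191,   0.        , 319.94790374],
       [  0.        , 539.74108191, 248.20252733],
       [  0.        ,   0.        ,   1.        ]]), 'D': array([-0.11726435,  0.        ,  0.        ,  0.        ,  0.        ]), 'eye': array([1.00565873, 0.29788536, 0.91782247]), 'orientation': array([ 0.51875759,  0.79982596, -0.25239596, -0.16572652])}
top {'mtx': array([[445.21924849,   0.        , 323.22273196],
       [  0.        , 445.21924849, 231.34610563],
       [  0.        ,   0.        ,   1.        ]]), 'D': array([-0.06722073,  0.        ,  0.        ,  0.        ,  0.        ]), 'eye': array([0.39337852, 0.08051055, 1.08680323]), 'orientation': array([-0.69691679,  0.71579238, -0.03643497,  0.02491503])}
{'time': 0.1, 'qpos': array([-1.25401815,  0.39913029,  0.04503218,  1.53777949, -0.01873831,
        1.20689702, -0.05066909]), 'qvel': array([ 7.82298494e-04, -2.91659663e-03, -9.43682789e-04, -4.10016320e-03,
        7.97420913e-06, -2.33491575e-03, -4.52841321e-04]), 'tau': array([ 3.96121890e-03, -4.76258683e+01,  1.37046475e+00, -2.54950476e+01,
        1.20268174e-02,  4.97917965e-03,  4.36911051e-06]), 'eef_pos': array([0.26226586, 0.59410437, 0.23034799]), 'eef_rot': array([ 2.06329921e-01,  9.78482070e-01, -8.84888341e-04, -1.42186312e-04]), 'contact_force': array([ 0.32299305,  0.43729306, -0.58846411]), 'torque': array([-0.07418706,  0.01275751, -0.01581766]), 'opening': 0.9991793805890299}
```

View pics/scene0.png

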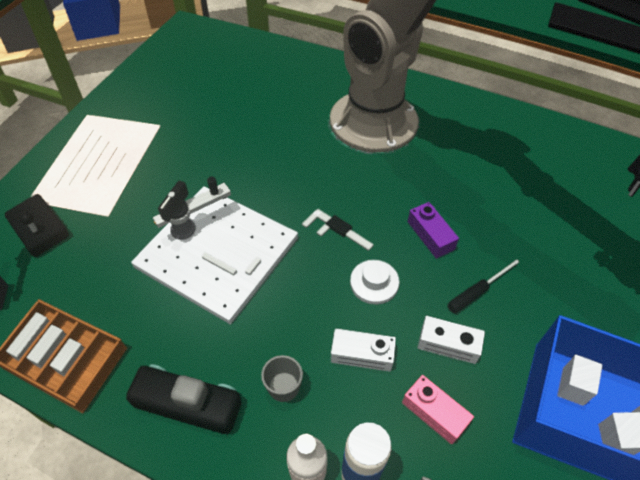

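View pics/top0.png

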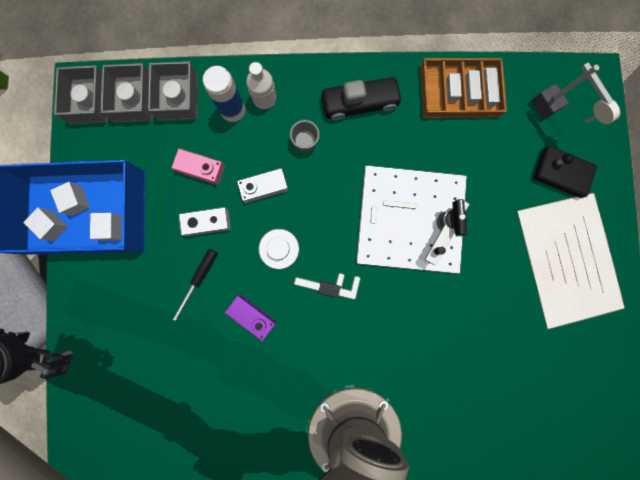

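Run:
```python
from h import *
p=np.load("top0.npz")["p"]
a=cv2.resize(p[140:290,160:310],None,fx=3.4,fy=3.4,interpolation=cv2.INTER_CUBIC)[:, :]
b=cv2.resize(p[150:290,340:480],None,fx=3.4,fy=3.4,interpolation=cv2.INTER_CUBIC)
save("pics/c1.png",a); save("pics/c2.png",b)
s=np.load("scene0.npz")["p"]
save("pics/c3.png",cv2.resize(s[160:380,120:500],None,fx=2.1,fy=2.1,interpolation=cv2.INTER_CUBIC))
```

```text
(no output)
```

View pics/c1.png

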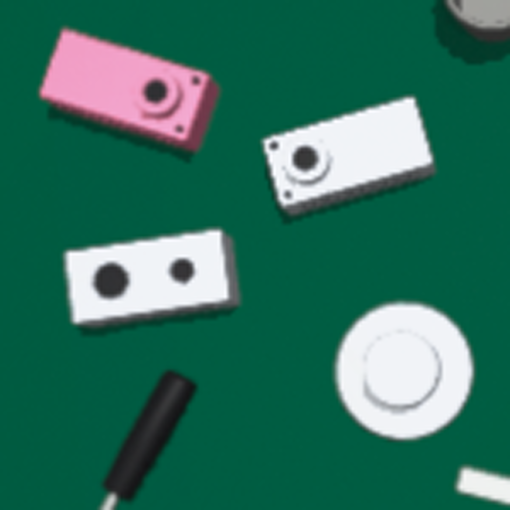

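View pics/c2.png

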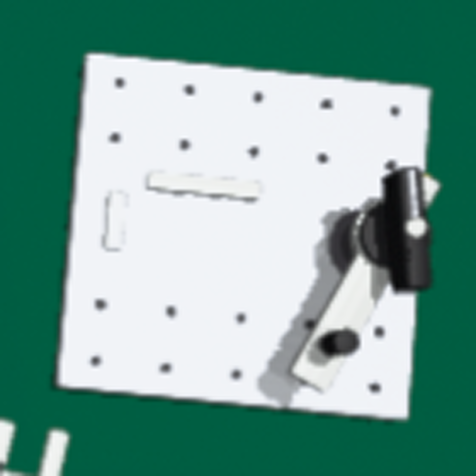

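View pics/c3.png

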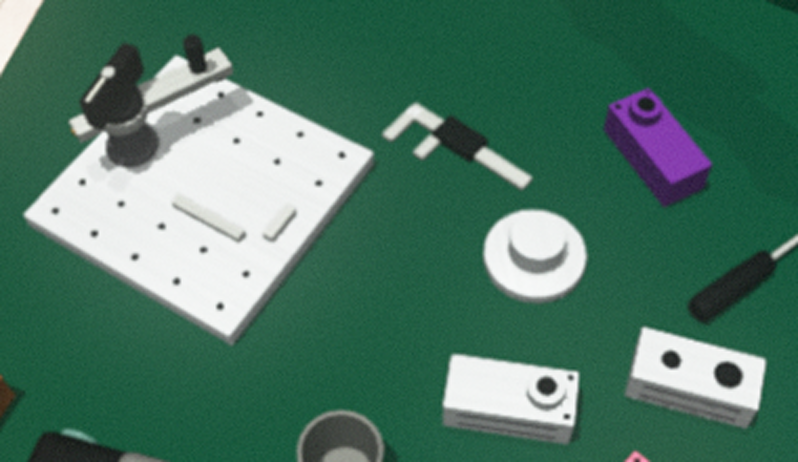

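Candidates in the top view: white casting with a boss (262,186), plain block with bores (204,221), pink (198,166), purple (250,317) and flange (279,249). The crop shows a white block with a ring boss at (250,187), so that one is the housing. The clamp post is at about (455,217), the peg at (440,250), and the rails at (400,204) and (374,214).

Run:
```python
from h import *
d=np.load("top0.npz"); p=d["p"]; dep=d["d"]; m=cam("top")
hsv=cv2.cvtColor(p,cv2.COLOR_RGB2HSV)
def top(box,vmin,smax,z):
    x0,y0,x1,y1=box
    k=np.zeros(p.shape[:2],np.uint8); k[y0:y1,x0:x1]=((hsv[y0:y1,x0:x1,2]>vmin)&(hsv[y0:y1,x0:x1,1]<smax))*255
    k=cv2.morphologyEx(k,cv2.MORPH_CLOSE,np.ones((9,9)))
    c=max(cv2.findContours(k,cv2.RETR_EXTERNAL,cv2.CHAIN_APPROX_NONE)[0],key=cv2.contourArea)
    w=onplane(m,c.reshape(-1,2),z)
    r=cv2.minAreaRect((w[:,:2]*1000).astype(np.float32)); return r,cv2.boxPoints(r),c
for nm,b,z in(("housing",(232,160,295,208),.042),("plate",(345,155,480,285),.02),("plain",(172,200,236,242),.042)):
    r,bp,c=top(b,170,60,z); print(nm,r,"\n",bp.round(1))
print("boss",onplane(m,[(160+304/3.4-.3,140+158/3.4-.3)],.057))
q=lambda x,y:(340+x/3.4-.35,150+y/3.4-.35)
print("longrail top corners",onplane(m,[q(148,173),q(262,184),q(260,199),q(148,188)],.03).round(4))
print("shortrail",onplane(m,[q(107,191),q(127,192),q(123,249),q(103,248)],.03).round(4))
print("peg top",onplane(m,[q(345,340)],.125))
# depth-based heights: knob, peg
ys,xs=np.mgrid[150:290,340:480]; X=withdepth(m,np.c_[xs.ravel(),ys.ravel()],dep[150:290,340:480].ravel())
ok=dep[150:290,340:480].ravel()>0; X=X[ok]
for lo,hi in((.12,.14),(.112,.13),(.075,.092),(.024,.036)):
    s=X[(X[:,2]>lo)&(X[:,2]<hi)]; print(lo,len(s),s.mean(0).round(4))
    if len(s)>5: print(cv2.minAreaRect((s[:,:2]*1000).astype(np.float32)))
```

```text
housing ((600.7691040039062, 205.1459197998047), (49.21810531616211, 109.29058837890625), 14.705663681030273) 
 [[563.1 251.8]
 [590.8 146. ]
 [638.4 158.5]
 [610.7 264.2]]
plate ((510.9449157714844, -159.4122314453125), (260.2216796875, 239.93356323242188), 82.89178466796875) 
 [[ 375.8 -273.7]
 [ 613.9 -303.4]
 [ 646.1  -45.1]
 [ 408.   -15.5]]
plain ((516.6395263671875, 346.20404052734375), (49.234397888183594, 109.16980743408203), 6.660812854766846) 
 [[485.9 397.6]
 [498.5 289.1]
 [547.4 294.8]
 [534.8 403.3]]
boss [[0.59348476 0.23317611 0.057     ]]
longrail top corners [[ 0.5557 -0.0843  0.03  ]
 [ 0.546  -0.1652  0.03  ]
 [ 0.5353 -0.1633  0.03  ]
 [ 0.545  -0.0838  0.03  ]]
shortrail [[ 0.5436 -0.0547  0.03  ]
 [ 0.5425 -0.0688  0.03  ]
 [ 0.5021 -0.0644  0.03  ]
 [ 0.5032 -0.0503  0.03  ]]
peg top [[ 0.43011015 -0.19222143  0.125     ]]
0.12 405 [ 0.4899 -0.2309  0.1312]
((475.20623779296875, -227.436767578125), (45.67229461669922, 130.5040283203125), 67.23571014404297)
0.112 176 [ 0.4731 -0.2168  0.1229]
((475.615966796875, -223.80166625976562), (38.47941207885742, 128.48373413085938), 67.1434555053711)
0.075 544 [ 0.4547 -0.2056  0.0852]
((475.459716796875, -216.28492736816406), (38.49419021606445, 165.26220703125), 59.22597122192383)
0.024 902 [ 0.5224 -0.1366  0.027 ]
((511.1129150390625, -154.63150024414062), (246.48095703125, 236.90521240234375), 82.51653289794922)
```

Emit:
servo_tool([
  [[0.14,-0.162,0],[0,0,-0.024],1],
  [[0.14,-0.162,0],[0,0,-0.024],1],
  [[0.14,-0.162,0],[0,0,-0.024],1],
  [[0.14,-0.162,0],[0,0,-0.024],1],
  [[0.14,-0.162,0],[0,0,-0.024],1],
  [[0.14,-0.162,0],[0,0,-0.024],1],
  [[0.14,-0.162,0],[0,0,-0.024],1],
  [[0.14,-0.162,0],[0,0,-0.024],1],
  [[0.14,-0.162,0],[0,0,-0.024],1],
  [[0.14,-0.162,0],[0,0,-0.024],1],
  [[0.14,-0.162,0],[0,0,-0.023],1],
  [[0.14,-0.162,0],[0,0,-0.023],1],
  [[0,0,0],[0,0,0],1],
  [[0,0,0],[0,0,0],1],
], newtons=60)

```text
time: 1.5
eef_pos: [0.5988, 0.2045, 0.2307]
eef_rot: [0.612, 0.791, -0.0, -0.0]
contact_force: [-0.5, 0.1, -0.4]
opening: 0.999
```

Run:
```python
from h import *
o=sensors.get_obs(); print(o["time"],o["eef_pos"],R.from_quat(o["eef_rot"]).as_matrix().round(4),o["qpos"].round(3))
m=cam("wrist"); p,d=snapshot("wrist"); save("pics/w1.png",p); np.savez("w1.npz",p=p,d=d)
print(m)
```

```text
1.5 [0.59875988 0.20447681 0.23073733] [[-2.513e-01  9.679e-01 -9.000e-04]
 [ 9.679e-01  2.513e-01 -6.000e-04]
 [-3.000e-04 -1.000e-03 -1.000e+00]] [-0.697  0.392  0.404  1.589 -0.162  1.195 -0.007]
{'mtx': array([[353.39449935,   0.        , 319.88690715],
       [  0.        , 353.39449935, 241.4584979 ],
       [  0.        ,   0.        ,   1.        ]]), 'D': array([-0.07107395,  0.        ,  0.        ,  0.        ,  0.        ]), 'eye': array([0.57808782, 0.28590797, 0.37316121]), 'orientation': array([0.97844045, 0.12486282, 0.02011322, 0.16327589])}
```

View pics/w1.png

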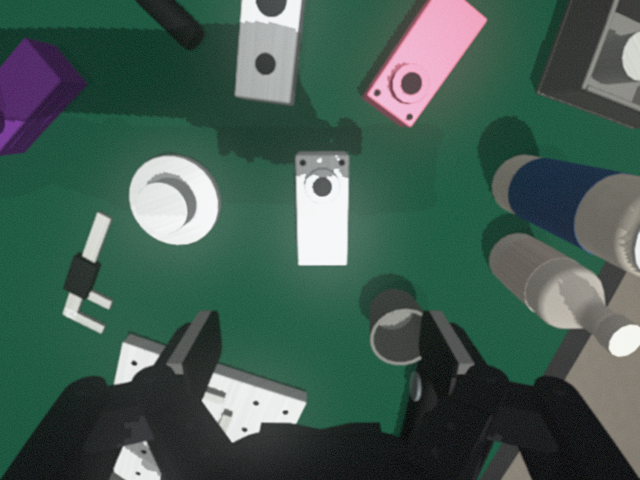

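Wrist view: the housing is at (322,210), its boss at (322,186) pointing away from the post, between the open fingers. Next I'll cross-check the top corners from this view and fit the plate lines.

Run:
```python
from h import *
m=cam("wrist")
w=onplane(m,[(298,265),(348,265),(349,152),(296,152)],.042); print(w.round(4),w.mean(0))
print("boss",onplane(m,[(322,186)],.057))
d=np.load("top0.npz"); p=d["p"]; m=cam("top"); hsv=cv2.cvtColor(p,cv2.COLOR_RGB2HSV)
x0,y0,x1,y1=345,155,480,285
k=np.zeros(p.shape[:2],np.uint8); k[y0:y1,x0:x1]=((hsv[y0:y1,x0:x1,2]>170)&(hsv[y0:y1,x0:x1,1]<60))*255
c=max(cv2.findContours(k,cv2.RETR_EXTERNAL,cv2.CHAIN_APPROX_NONE)[0],key=cv2.contourArea).reshape(-1,2)
w=onplane(m,c,.02)[:,:2]
ex=np.array([.9925,-.1219]);ey=np.array([.1219,.9925]); n=np.array([.5155,-.121])
L=np.c_[(w-n)@ex,(w-n)@ey]
for nm,s in(("+x",(L[:,0]>100)&(L[:,1]<80)&(L[:,1]>-140)),("-x",(L[:,0]<-100)&(L[:,1]<80)&(L[:,1]>-100)),("+y",(L[:,1]>75)&(abs(L[:,0])<105))):
    v=cv2.fitLine(w[s].astype(np.float32),cv2.DIST_HUBER,0,1e-4,1e-4).ravel(); print(nm,s.sum(),np.degrees(np.arctan2(v[1],v[0])),L[s].mean(0))
```

```text
[[0.5903 0.1479 0.042 ]
 [0.6393 0.1608 0.042 ]
 [0.6091 0.2685 0.042 ]
 [0.5622 0.2561 0.042 ]] [0.60022515 0.20830848 0.042     ]
boss [[0.59251218 0.23434929 0.057     ]]Traceback (most recent call last):
  File "<stdin>", line 13, in <module>
cv2.error: OpenCV(4.12.0) /io/opencv/modules/imgproc/src/linefit.cpp:50: error: (-215:Assertion failed) count > 0 in function 'fitLine2D_wods'
```

Run:
```python
from h import *
d=np.load("top0.npz"); p=d["p"]; m=cam("top"); hsv=cv2.cvtColor(p,cv2.COLOR_RGB2HSV)
x0,y0,x1,y1=345,155,480,285
k=np.zeros(p.shape[:2],np.uint8); k[y0:y1,x0:x1]=((hsv[y0:y1,x0:x1,2]>170)&(hsv[y0:y1,x0:x1,1]<60))*255
c=max(cv2.findContours(k,cv2.RETR_EXTERNAL,cv2.CHAIN_APPROX_NONE)[0],key=cv2.contourArea).reshape(-1,2)
w=onplane(m,c,.02)[:,:2]
ex=np.array([.9925,-.1219]);ey=np.array([.1219,.9925]); n=np.array([.5155,-.121])
L=np.c_[(w-n)@ex,(w-n)@ey]*1000
print(L.min(0),L.max(0))
for nm,s in(("+x",(L[:,0]>110)&(L[:,1]<80)&(L[:,1]>-140)),("-x",(L[:,0]<-110)&(L[:,1]<80)&(L[:,1]>-100)),("+y",(L[:,1]>80)&(abs(L[:,0])<105))):
    v=cv2.fitLine(w[s].astype(np.float32),cv2.DIST_HUBER,0,1e-4,1e-4).ravel(); print(nm,s.sum(),np.degrees(np.arctan2(v[1],v[0])),L[s].mean(0))
```

```text
[-119.98479114 -159.21646573] [119.95453768  91.6171083 ]
+x 89 82.96629 [118.73429458 -29.7373434 ]
-x 74 82.86535 [-118.33466299  -10.13925539]
+y 85 -7.167339 [-0.52329694 90.24481902]
```

Emit:
servo_tool([
  [[0.008,0.01,-0.2],[0,0,0],1],
  [[0,0,-0.2],[0,0,0],1],
  [[0,0,-0.2],[0,0,0],1],
  [[0,0,-0.2],[0,0,0],1],
  [[0,0,-0.15],[0,0,0],1],
  [[0,0,-0.1],[0,0,0],1],
  [[0,0,-0.043],[0,0,0],1],
  [[0,0,0],[0,0,0],1],
  [[0,0,0],[0,0,0],-1],
  [[0,0,0],[0,0,0],-1],
  [[0,0,0],[0,0,0],-1],
  [[0,0,0],[0,0,0],-1],
  [[0,0,0],[0,0,0],-1],
  [[0,0,0],[0,0,0],-1],
], newtons=60)

```text
time: 2.95
eef_pos: [0.6011, 0.2084, 0.0145]
eef_rot: [0.611, 0.792, 0.001, 0.0]
contact_force: [-1.0, 0.3, 6.1]
opening: 0.57
```

Run:
```python
from h import *
o=sensors.get_obs(); print(o["time"],o["eef_pos"],o["opening"],o["contact_force"])
p,d=snapshot("scene"); save("pics/s2.png",p[220:460,260:580])
p,d=snapshot("wrist"); save("pics/w2.png",p)
```

```text
2.95 [0.60107849 0.2083585  0.01446414] 0.570289907625392 [-1.01583908  0.30253266  6.09282057]
```

View pics/s2.png

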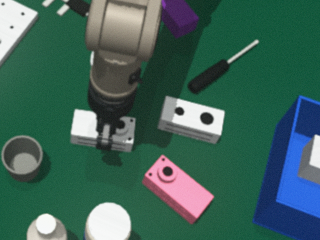

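View pics/w2.png

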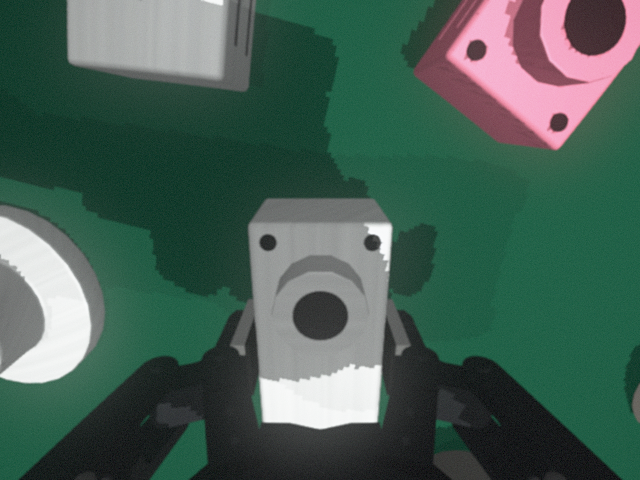

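Gripped: opening 0.57 is about 48.5 mm, and the boss shows at (320,315) between the fingers. Lift and carry.

Emit:
servo_tool([
  [[0,0,0.1],[0,0,0],-1],
  [[0,0,0.2],[0,0,0],-1],
  [[0,0,0.2],[0,0,0],-1],
  [[-0.02,-0.08,0.1],[0,0,-0.013],-1],
  [[-0.05,-0.18,0],[0,0,-0.013],-1],
  [[-0.05,-0.18,0],[0,0,-0.013],-1],
  [[-0.05,-0.18,0],[0,0,-0.013],-1],
  [[-0.05,-0.18,0],[0,0,-0.013],-1],
  [[-0.05,-0.18,0],[0,0,-0.013],-1],
  [[-0.05,-0.18,0],[0,0,-0.013],-1],
  [[-0.05,-0.18,0],[0,0,-0.013],-1],
  [[-0.05,-0.18,0],[0,0,-0.013],-1],
  [[-0.025,-0.14,0],[0,0,-0.004],-1],
  [[0,0,0],[0,0,0],-1],
  [[0,0,0],[0,0,0],-1],
])

```text
time: 4.55
eef_pos: [0.5103, -0.1246, 0.1324]
eef_rot: [0.75, 0.661, -0.0, -0.0]
contact_force: [0.2, 0.8, -4.8]
opening: 0.574
```

Run:
```python
from h import *
o=sensors.get_obs(); print(o["time"],o["eef_pos"],o["opening"],o["contact_force"]); M=R.from_quat(o["eef_rot"]).as_matrix(); print(M.round(4), np.degrees(np.arctan2(M[1,1],M[0,1])))
print(cam("wrist"))
p,d=snapshot("wrist"); save("pics/w3.png",p); np.savez("w3.npz",p=p,d=d)
p,d=snapshot("top"); save("pics/t3.png",cv2.resize(p[140:300,330:490],None,fx=3.5,fy=3.5)); np.savez("t3.npz",p=p,d=d)
```

```text
4.55 [ 0.51030698 -0.1246067   0.13239507] 0.573636838298416 [ 0.20886575  0.78479062 -4.82835695]
[[ 1.254e-01  9.921e-01 -7.000e-04]
 [ 9.921e-01 -1.254e-01  6.000e-04]
 [ 5.000e-04 -7.000e-04 -1.000e+00]] -7.20256561802696
{'mtx': array([[353.39449935,   0.        , 319.88690715],
       [  0.        , 353.39449935, 241.4584979 ],
       [  0.        ,   0.        ,   1.        ]]), 'D': array([-0.07107395,  0.        ,  0.        ,  0.        ,  0.        ]), 'eye': array([ 0.52111236, -0.04128922,  0.27488426]), 'orientation': array([ 0.98447873, -0.06203374, -0.01097055,  0.1638081 ])}
```

View pics/w3.png

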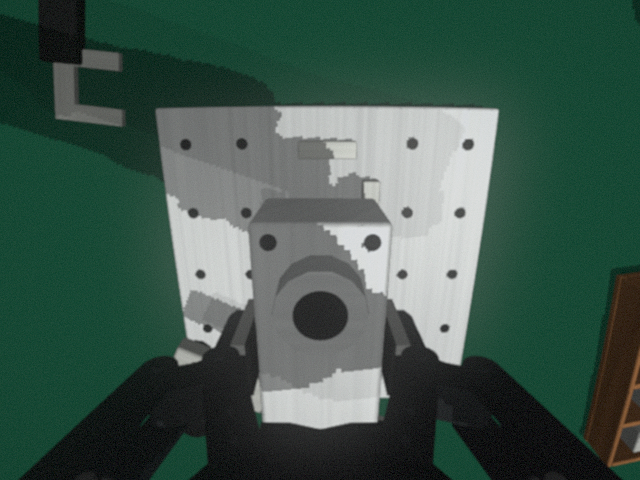

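View pics/t3.png

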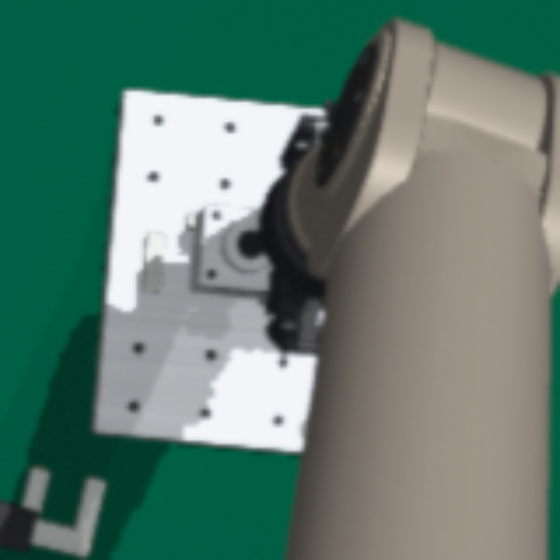

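Run:
```python
from h import *
o=sensors.get_obs(); t=o["eef_pos"][:2]; m=cam("wrist")
a=np.radians(-7.1); ex=np.array([np.cos(a),np.sin(a)]); ey=np.array([-np.sin(a),np.cos(a)]); n=np.array([.5155,-.121])
f=lambda w:np.round(np.c_[(w[:,:2]-n)@ex,(w[:,:2]-n)@ey]*1000,1)
print("tcp",f(t[None]))
print("end top corners",f(onplane(m,[(249,223),(391,223)],t.size and o["eef_pos"][2]+.0275)))
print("end bottom",f(onplane(m,[(267,199),(374,199)],o["eef_pos"][2]-.0145)))
print("boss",f(onplane(m,[(320,315)],o["eef_pos"][2]+.0425)))
print("plate edge",f(onplane(m,[(156,109),(497,109)],.02)))
print("short rail face top",f(onplane(m,[(298,158),(357,158)],.03)))
print("long rail top end",f(onplane(m,[(363,181),(379,181)],.03)))
```

```text
tcp [[-4.2 -2.3]]
end top corners [[-28.2  48.9]
 [ 19.9  49. ]]
end bottom [[-28.1  48.2]
 [ 20.3  48.3]]
boss [[-4.1 22.4]]
plate edge [[-117.9   91.2]
 [ 118.4   91.8]]
short rail face top [[-19.2  57.9]
 [ 20.9  58. ]]
long rail top end [[25.6 42.3]
 [36.8 42.4]]
```

Emit:
servo_tool([
  [[0.018,0.023,0],[0,0,0],-1],
  [[0,0,-0.15],[0,0,0],-1],
  [[0,0,-0.15],[0,0,0],-1],
  [[0,0,-0.1],[0,0,0],-1],
  [[0,0,-0.06],[0,0,0],-1],
  [[0,0,-0.015],[0,0,0],-1],
  [[0,0,0],[0,0,0],-1],
  [[0,0,0],[0,0,0],-1],
])

```text
time: 5.45
eef_pos: [0.5159, -0.1196, 0.0388]
eef_rot: [0.749, 0.662, 0.001, 0.001]
contact_force: [0.4, -0.7, -3.7]
opening: 0.573
```

```bash
cat > st.py <<'E'
from h import *
import sys
a=np.radians(-7.1); ex=np.array([np.cos(a),np.sin(a)]); ey=np.array([-np.sin(a),np.cos(a)]); n=np.array([.5155,-.121])
f=lambda w:np.round(np.c_[(w[:,:2]-n)@ex,(w[:,:2]-n)@ey]*1000,1)
def st():
    o=sensors.get_obs(); M=R.from_quat(o["eef_rot"]).as_matrix()
    print(o["time"],o["eef_pos"].round(4),"nestframe",f(o["eef_pos"][None]),"jaw",np.degrees(np.arctan2(M[1,1],M[0,1])).round(2),"op",round(o["opening"],3),"F",o["contact_force"].round(1),o["qpos"].round(2))
E
python3 - <<'E'
from st import *
st(); p,d=snapshot("wrist"); save("pics/w4.png",p)
E
```

```text
5.45 [ 0.5159 -0.1196  0.0388] nestframe [[0.2 1.5]] jaw -7.06 op 0.573 F [ 0.4 -0.7 -3.7] [-0.26  0.47  0.51  2.01 -0.33  0.74  0.33]
```

View pics/w4.png

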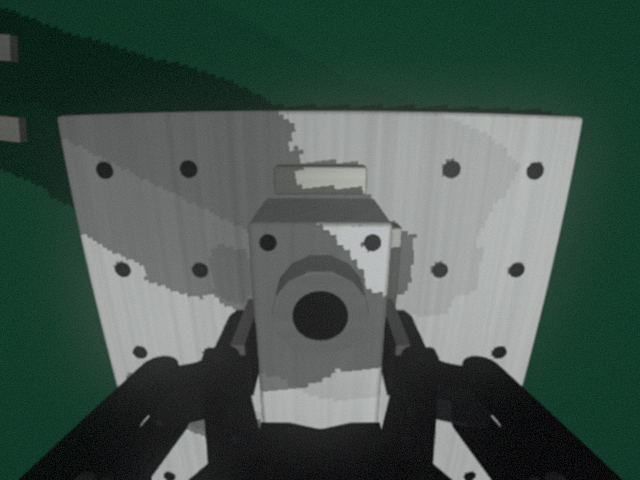

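Emit:
servo_tool([
  [[-0.003,0,-0.012],[0,0,0],-1],
  [[0,0,-0.012],[0,0,0],-1],
  [[0,0,0],[0,0,0],-1],
  [[0,0,0],[0,0,0],-1],
])

```text
time: 5.9
eef_pos: [0.5147, -0.1196, 0.0344]
eef_rot: [0.749, 0.662, 0.001, 0.0]
contact_force: [-2.3, 0.9, 6.4]
opening: 0.574
```

```bash
python3 -c "
from st import *
st()"
```

```text
5.9 [ 0.5147 -0.1196  0.0344] nestframe [[-0.9  1.3]] jaw -7.09 op 0.574 F [-2.3  0.9  6.4] [-0.25  0.48  0.5   2.02 -0.34  0.73  0.33]
```

Emit:
servo_tool([
  [[0.001,0.01,0],[0,0,0],-1],
  [[0.001,0.01,0],[0,0,0],-1],
  [[0,0,0],[0,0,0],-1],
])

```text
time: 6.2
eef_pos: [0.5156, -0.1176, 0.0344]
eef_rot: [0.75, 0.662, 0.0, 0.002]
contact_force: [-0.7, -5.4, 6.4]
opening: 0.57
```

```bash
python3 -c "
from st import *
st()"
```

```text
6.2 [ 0.5156 -0.1176  0.0344] nestframe [[-0.3  3.4]] jaw -7.13 op 0.57 F [-0.7 -5.4  6.4] [-0.26  0.48  0.5   2.02 -0.34  0.73  0.32]
```

Emit:
servo_tool([
  [[0.001,0.01,0],[0,0,0],-1],
  [[0.01,-0.001,0],[0,0,0],-1],
  [[0,0,0],[0,0,0],-1],
])

```text
time: 6.5
eef_pos: [0.5158, -0.1171, 0.0345]
eef_rot: [0.75, 0.661, -0.001, 0.001]
contact_force: [-7.0, -5.1, 11.9]
opening: 0.57
```

```bash
python3 -c "
from st import *
st()
p,d=snapshot('wrist'); save('pics/w5.png',p)"
```

```text
6.5 [ 0.5158 -0.1171  0.0345] nestframe [[-0.2  3.9]] jaw -7.17 op 0.57 F [-7.  -5.1 11.9] [-0.26  0.48  0.5   2.01 -0.34  0.73  0.32]
```

View pics/w5.png

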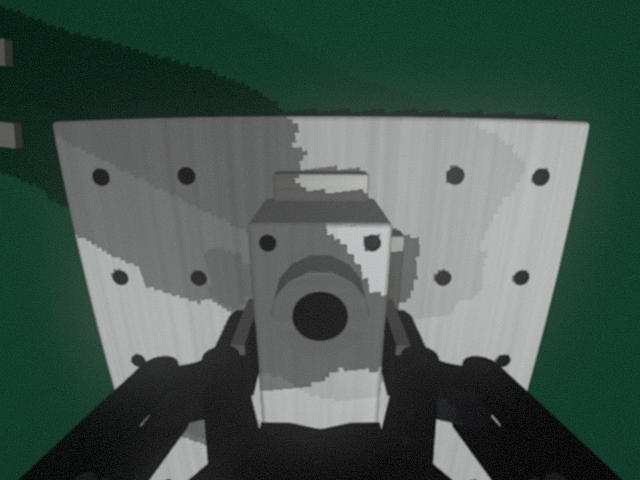

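Both pushes met resistance (x and y stalled at 7 N and 5 N), and the end face at (320,200) sits at the short rail. Release and rise.

Emit:
servo_tool([
  [[0,0,0],[0,0,0],1],
  [[0,0,0],[0,0,0],1],
  [[0,0,0],[0,0,0],1],
  [[0,0,0],[0,0,0],1],
  [[0,0,0],[0,0,0],1],
  [[0,0,0.1],[0,0,0],1],
  [[0,0,0.2],[0,0,0],1],
  [[0,0,0.25],[0,0,0],1],
  [[0,0,0.25],[0,0,0],1],
  [[-0.1,0.1,0.2],[0,0,0],1],
  [[-0.2,0.2,0],[0,0,0],1],
  [[-0.2,0.2,0],[0,0,0],1],
  [[0,0,0],[0,0,0],1],
])

```text
time: 7.85
eef_pos: [0.4217, -0.0185, 0.2324]
eef_rot: [0.747, 0.665, 0.0, -0.003]
contact_force: [1.2, -0.8, -0.9]
opening: 0.999
```

```bash
python3 -c "
from st import *
st(); print(cam('wrist'))
p,d=snapshot('wrist'); save('pics/w6.png',p); np.savez('w6.npz',p=p,d=d)
p,d=snapshot('scene'); save('pics/s6.png',cv2.resize(p[160:340,120:320],None,fx=3.2,fy=3.2)); np.savez('s6.npz',p=p,d=d)
p,d=snapshot('top'); save('pics/t6.png',cv2.resize(p[140:300,330:490],None,fx=3.5,fy=3.5)); np.savez('t6.npz',p=p,d=d)"
```

```text
7.85 [ 0.4217 -0.0185  0.2324] nestframe [[-105.7   90.2]] jaw -6.6 op 0.999 F [ 1.2 -0.8 -0.9] [-0.61 -0.03  0.54  2.05  0.01  1.12 -0.18]
{'mtx': array([[353.39449935,   0.        , 319.88690715],
       [  0.        , 353.39449935, 241.4584979 ],
       [  0.        ,   0.        ,   1.        ]]), 'D': array([-0.07107395,  0.        ,  0.        ,  0.        ,  0.        ]), 'eye': array([0.43200317, 0.06439844, 0.37517494]), 'orientation': array([ 0.98509554, -0.05668615, -0.01135811,  0.1620014 ])}
```

View pics/w6.png

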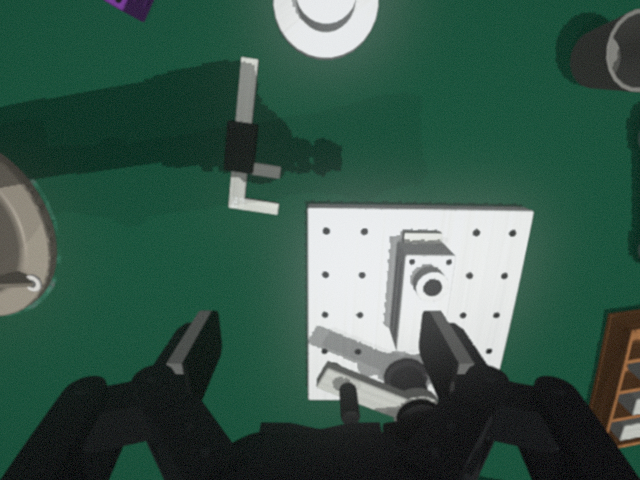

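View pics/s6.png

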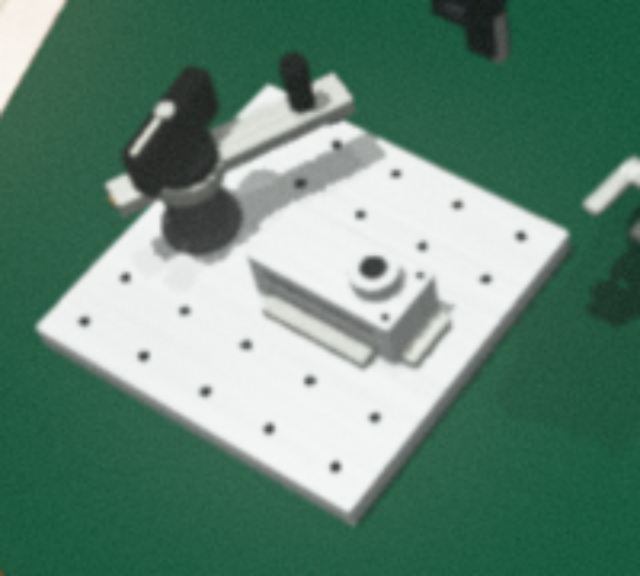

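View pics/t6.png

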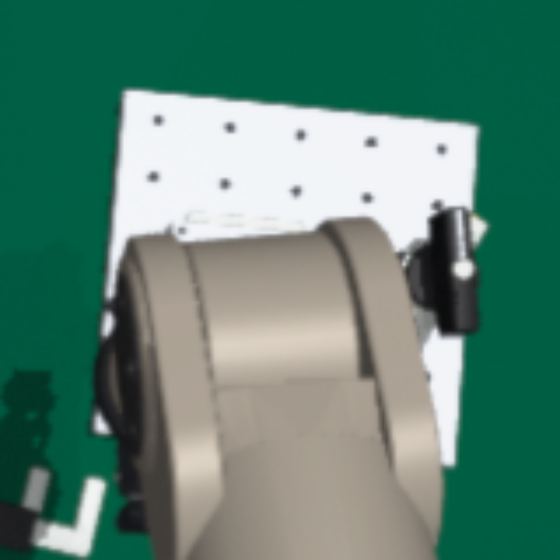

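Run:
```python
from st import *
m=cam("scene")
print("boss",f(onplane(m,[(236.6,243.4)],.077)))
print("peg scene",f(onplane(m,[(211.5,179)],.125)),"peg top",f(np.array([[.4301,-.1922]])))
P=n-.12*ey; print("pivot",P)
d=np.load("top0.npz"); p=d["p"]; mt=cam("top")
hsv=cv2.cvtColor(p,cv2.COLOR_RGB2HSV)
k=np.zeros(p.shape[:2],np.uint8); k[195:240,450:472]=(p[195:240,450:472].max(2)<45)*255
c=max(cv2.findContours(k,cv2.RETR_EXTERNAL,cv2.CHAIN_APPROX_NONE)[0],key=cv2.contourArea).reshape(-1,2)
w=onplane(mt,c,.133)[:,:2]; r=cv2.minAreaRect((w*1000).astype(np.float32)); print("blade",r, cv2.boxPoints(r))
print(f(w.mean(0)[None]))
```

```text
boss [[-0.3 30. ]]
peg scene [[-76.9 -81.2]] peg top [[-75.9 -81.2]]
pivot [ 0.50066782 -0.24007983]
blade ((496.32501220703125, -224.29002380371094), (74.5468521118164, 31.32927131652832), 14.202505111694336) [[ 456.34753 -218.2492 ]
 [ 464.03418 -248.62088]
 [ 536.3025  -230.33084]
 [ 528.61584 -199.95917]]
[[ -10.9 -109.7]]
```

Housing is home: boss 2 mm from its place, seated against both rails. The peg is 27° into its swing. Move over the peg with the jaws across the clamp arm.

Emit:
servo_tool([
  [[0.005,-0.1,0],[0,0,0.039],1],
  [[0.005,-0.1,0],[0,0,0.039],1],
  [[0.005,-0.1,0],[0,0,0.039],1],
  [[0.005,-0.1,0],[0,0,0.039],1],
  [[0.005,-0.1,0],[0,0,0.039],1],
  [[0.005,-0.1,0],[0,0,0.039],1],
  [[0.005,-0.1,0],[0,0,0.039],1],
  [[0.005,-0.1,0],[0,0,0.039],1],
  [[0.003,-0.07,0],[0,0,0.036],1],
  [[0,0,0],[0,0,0],1],
  [[0,0,0],[0,0,0],1],
])

```text
time: 9.1
eef_pos: [0.4348, -0.1978, 0.2327]
eef_rot: [0.298, 0.954, -0.0, -0.0]
contact_force: [0.2, 0.3, 0.1]
opening: 0.997
```

```bash
python3 -c "
from st import *
st(); m=cam('wrist')
p,d=snapshot('wrist'); save('pics/w7.png',p); np.savez('w7.npz',p=p,d=d)
p,d=snapshot('scene'); save('pics/s7.png',cv2.resize(p[100:340,80:400],None,fx=2.3,fy=2.3))"
```

```text
9.1 [ 0.4348 -0.1978  0.2327] nestframe [[-70.6 -86.2]] jaw 55.29 op 0.997 F [0.2 0.3 0.1] [-0.35  0.1   0.74  1.95 -0.08  1.12  1.39]
```

View pics/w7.png

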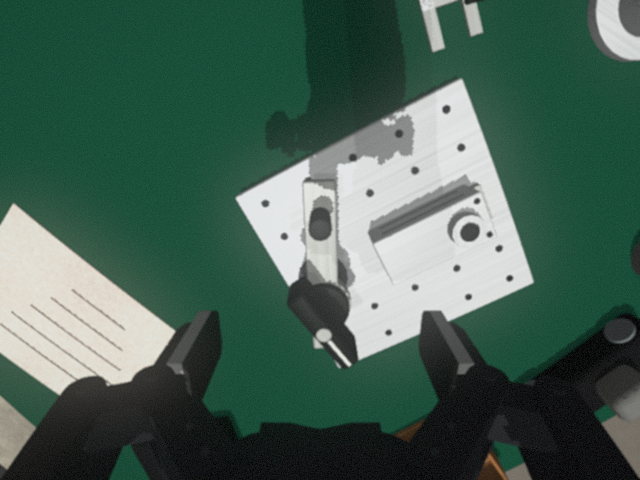

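View pics/s7.png

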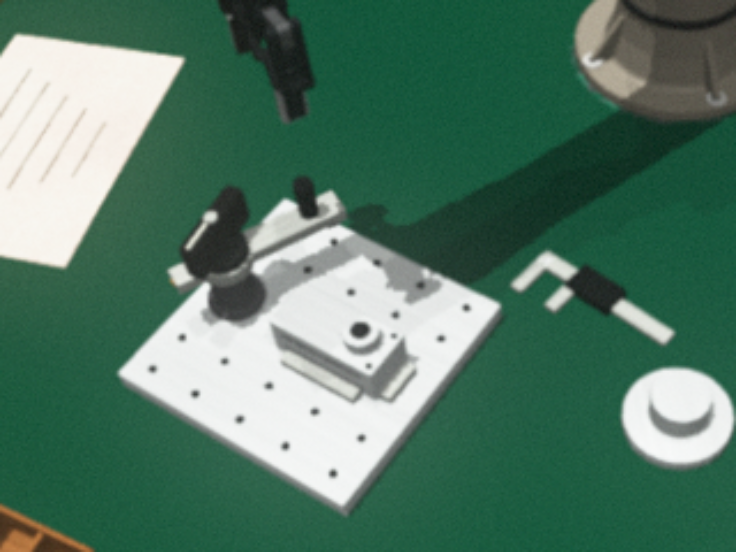

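Emit:
servo_tool([
  [[-0.022,0.027,-0.15],[0,0,0],1],
  [[0,0,-0.2],[0,0,0],1],
  [[0,0,-0.2],[0,0,0],1],
  [[0,0,-0.1],[0,0,0],1],
  [[0,0,-0.045],[0,0,0],1],
  [[0,0,0],[0,0,0],-1],
  [[0,0,0],[0,0,0],-1],
  [[0,0,0],[0,0,0],-1],
  [[0,0,0],[0,0,0],-1],
  [[0,0,0],[0,0,0],-1],
  [[0,0,0],[0,0,0],-1],
  [[0,0,0],[0,0,0],-1],
], newtons=20)

```text
time: 10.4
eef_pos: [0.4305, -0.1922, 0.0949]
eef_rot: [0.296, 0.955, 0.0, 0.001]
contact_force: [-2.2, 0.4, 6.2]
opening: 0.198
```

```bash
python3 -c "
from st import *
st(); m=cam('wrist')
p,d=snapshot('scene'); save('pics/s8.png',cv2.resize(p[100:340,80:400],None,fx=2.3,fy=2.3))"
```

```text
10.4 [ 0.4305 -0.1922  0.0949] nestframe [[-75.5 -81.2]] jaw 55.54 op 0.198 F [-2.2  0.4  6.2] [-0.26  0.31  0.69  2.11 -0.27  0.81  1.56]
```

View pics/s8.png

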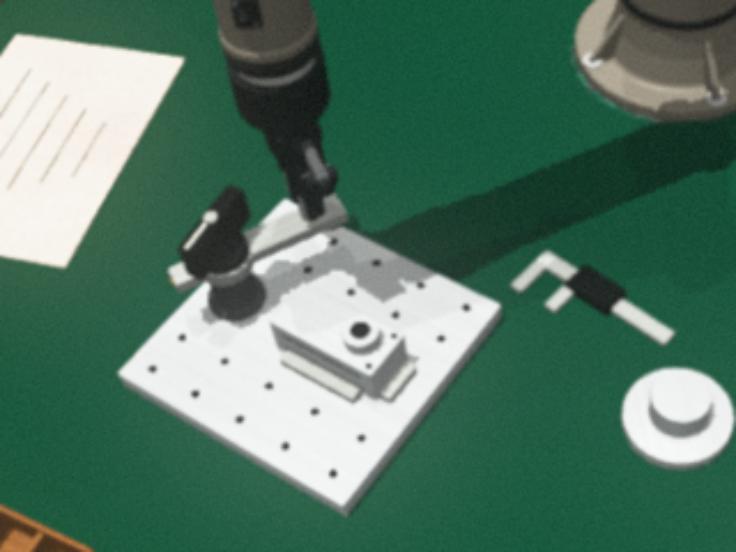

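Opening 0.198 (about 17 mm) means the peg is held. Next, the arc waypoints.

Run:
```python
from st import *
P=n-.12*ey; r=.085
A=np.radians(np.linspace(145.5,82.9,11)); w=P+r*np.c_[np.cos(A),np.sin(A)]; print(w[0])
print(np.round(np.diff(w,axis=0)/.2,3).tolist(), 62.6/10/180)
```

```text
[ 0.4306171 -0.1919353]
[[0.028, 0.037], [0.032, 0.033], [0.036, 0.03], [0.039, 0.026], [0.041, 0.021], [0.043, 0.017], [0.045, 0.012], [0.046, 0.007], [0.046, 0.002], [0.046, -0.003]] 0.034777777777777776
```

Emit:
servo_tool([
  [[0.028,0.037,0],[0,0,-0.035],-1],
  [[0.032,0.033,0],[0,0,-0.035],-1],
  [[0.036,0.03,0],[0,0,-0.035],-1],
  [[0.039,0.026,0],[0,0,-0.035],-1],
  [[0.041,0.021,0],[0,0,-0.035],-1],
  [[0.043,0.017,0],[0,0,-0.035],-1],
  [[0.045,0.012,0],[0,0,-0.035],-1],
  [[0.046,0.007,0],[0,0,-0.035],-1],
  [[0.046,0.002,0],[0,0,-0.035],-1],
  [[0.046,-0.003,0],[0,0,-0.033],-1],
  [[0,0,0],[0,0,0],-1],
  [[0,0,0],[0,0,0],-1],
])

```text
time: 11.65
eef_pos: [0.5113, -0.156, 0.0949]
eef_rot: [0.75, 0.662, 0.0, 0.001]
contact_force: [-0.4, -0.7, 6.2]
opening: 0.198
```

```bash
python3 -c "
from st import *
st()"
```

```text
11.65 [ 0.5113 -0.156   0.0949] nestframe [[  0.2 -35.2]] jaw -7.14 op 0.198 F [-0.4 -0.7  6.2] [-0.48  0.5   0.9   1.97 -0.5   0.9   0.55]
```

Emit:
servo_tool([
  [[0.01,-0.001,0],[0,0,-0.003],-1],
  [[0.01,-0.001,0],[0,0,-0.003],-1],
  [[0,0,0],[0,0,0],-1],
])

```text
time: 11.95
eef_pos: [0.5113, -0.156, 0.0948]
eef_rot: [0.756, 0.655, -0.002, -0.003]
contact_force: [-10.1, 2.3, 14.5]
opening: 0.202
```

```bash
python3 -c "
from st import *
st()"
```

```text
11.95 [ 0.5113 -0.156   0.0948] nestframe [[  0.2 -35.2]] jaw -8.22 op 0.202 F [-10.1   2.3  14.5] [-0.48  0.51  0.9   1.96 -0.5   0.92  0.53]
```

At the stop (10 N, no motion). Release and rise, then look at the knob.

Emit:
servo_tool([
  [[-0.015,0.002,0],[0,0,0],-1],
  [[0,0,0],[0,0,0],1],
  [[0,0,0],[0,0,0],1],
  [[0,0,0],[0,0,0],1],
  [[0,0,0],[0,0,0],1],
  [[0,0,0],[0,0,0],1],
  [[0,0,0.15],[0,0,0],1],
  [[0,0,0.25],[0,0,0],1],
  [[-0.1,0.2,0.25],[0,0,0],1],
  [[-0.1,0.25,0.05],[0,0,0],1],
  [[-0.1,0.1,0],[0,0,0],1],
  [[0,0,0],[0,0,0],1],
  [[0,0,0],[0,0,0],1],
])

```text
time: 13.25
eef_pos: [0.4586, -0.0591, 0.2204]
eef_rot: [0.755, 0.656, 0.001, -0.0]
contact_force: [0.6, -0.1, 1.3]
opening: 1.004
```

```bash
python3 -c "
from st import *
st(); print(cam('wrist'))
for q in ('wrist','scene','top'):
    p,d=snapshot(q); np.savez(q+'9.npz',p=p,d=d)
    if q=='wrist': save('pics/w9.png',p)
    if q=='scene': save('pics/s9.png',cv2.resize(p[160:340,120:320],None,fx=3.2,fy=3.2))
    if q=='top': save('pics/t9.png',cv2.resize(p[140:300,330:490],None,fx=3.5,fy=3.5))
"
```

```text
13.25 [ 0.4586 -0.0591  0.2204] nestframe [[-64.1  54.4]] jaw -8.03 op 1.004 F [ 0.6 -0.1  1.3] [-1.02  0.14  1.15  2.   -0.14  1.09  0.06]
{'mtx': array([[353.39449935,   0.        , 319.88690715],
       [  0.        , 353.39449935, 241.4584979 ],
       [  0.        ,   0.        ,   1.        ]]), 'D': array([-0.07107395,  0.        ,  0.        ,  0.        ,  0.        ]), 'eye': array([0.47036318, 0.0240174 , 0.36299102]), 'orientation': array([ 0.98404915, -0.06928574, -0.01138086,  0.16345406])}
```

View pics/w9.png

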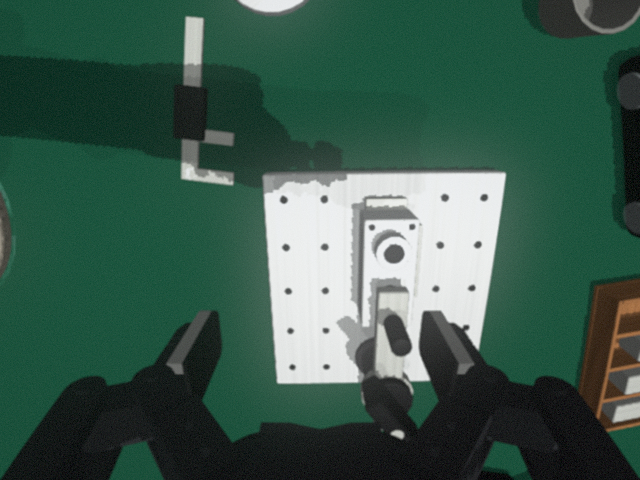

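View pics/s9.png

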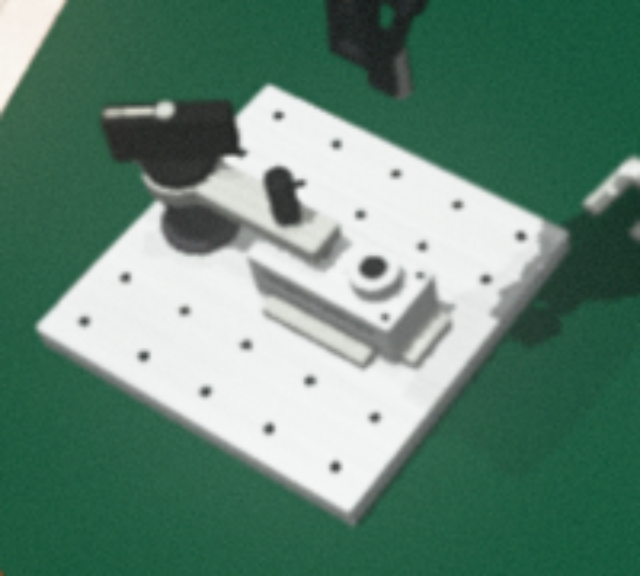

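View pics/t9.png

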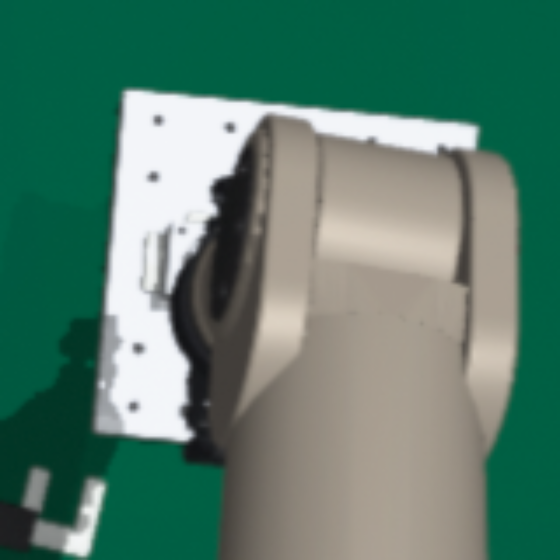

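Run:
```python
from st import *
p=np.load("scene9.npz")["p"]; save("pics/k9.png",cv2.resize(p[185:225,145:205],None,fx=12,fy=12,interpolation=cv2.INTER_CUBIC))
p=np.load("wrist9.npz")["p"]; save("pics/k9w.png",cv2.resize(p[360:450,350:440],None,fx=6,fy=6,interpolation=cv2.INTER_CUBIC))
```

```text
(no output)
```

View pics/k9.png

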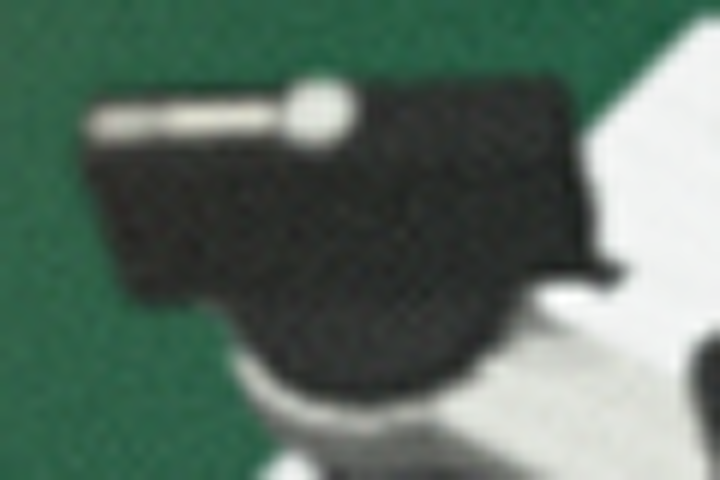

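View pics/k9w.png

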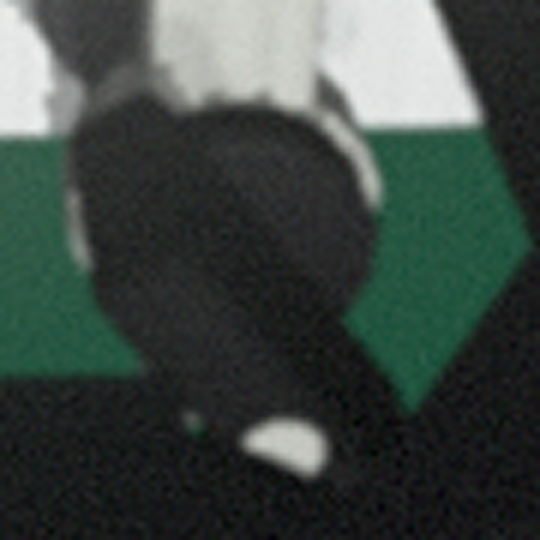

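Run:
```python
from st import *
m=cam("scene"); q=lambda x,y:(145+x/12-.46,185+y/12-.46)
w=onplane(m,[q(85,123),q(320,110),q(562,98)],.134); print(w.round(4),f(w))
for a,b in((0,1),(1,2),(0,2)):
    v=w[a]-w[b]; print(np.degrees(np.arctan2(v[1],v[0])))
# top view initial: pointer dot and line end
q=lambda x,y:(340+x/3.4-.35,150+y/3.4-.35)
mt=cam("top"); w=onplane(mt,[q(405,170),q(410,290)],.133); v=w[1]-w[0]; print("init",w,np.degrees(np.arctan2(v[1],v[0])))
```

```text
[[ 0.5182 -0.2727  0.134 ]
 [ 0.5004 -0.2388  0.134 ]
 [ 0.4823 -0.204   0.134 ]] [[  21.4 -150.2]
 [  -0.4 -118.8]
 [ -22.7  -86.4]]
-62.236380283948876
-62.58591439437811
-62.413359545067465
init [[ 0.53804694 -0.23472761  0.133     ]
 [ 0.4605527  -0.23368206  0.133     ]] 179.2270170377385
```

The clamp arm is at +y over the housing, with the peg at (283,195) in the scene crop. The housing hasn't moved. The blade axis is at -62.4° in world, with its centre near (0.5005, -0.2395). Go above it with the jaws across the blade.

Emit:
servo_tool([
  [[0.035,-0.15,0.03],[0,0,0.033],1],
  [[0.035,-0.15,0],[0,0,0.033],1],
  [[0.035,-0.15,0],[0,0,0.033],1],
  [[0.035,-0.15,0],[0,0,0.033],1],
  [[0.035,-0.15,0],[0,0,0.033],1],
  [[0.035,-0.15,0],[0,0,0.033],1],
  [[0,0,0],[0,0,0],1],
  [[0,0,0],[0,0,0],1],
], newtons=100)

```text
time: 14.2
eef_pos: [0.4997, -0.2422, 0.2257]
eef_rot: [0.521, 0.853, -0.001, -0.0]
contact_force: [0.1, 0.4, 0.4]
opening: 1.004
```

```bash
python3 -c "
from st import *
st(); 
p,d=snapshot('wrist'); save('pics/w10.png',p)"
```

```text
14.2 [ 0.4997 -0.2422  0.2257] nestframe [[  -0.7 -122.2]] jaw 27.15 op 1.004 F [0.1 0.4 0.4] [-0.38  0.36  0.95  1.79 -0.31  1.16  1.15]
```

View pics/w10.png

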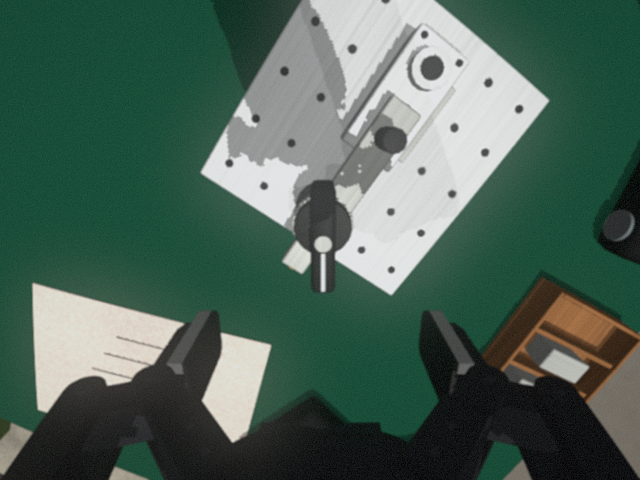

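The blade is centred and vertical at (322,240), so it lines up with the jaws. Descend and grip.

Emit:
servo_tool([
  [[0.004,0.013,-0.15],[0,0,0.002],1],
  [[0,0,-0.2],[0,0,0],1],
  [[0,0,-0.15],[0,0,0],1],
  [[0,0,-0.1],[0,0,0],1],
  [[0,0,-0.03],[0,0,0],1],
  [[0,0,0],[0,0,0],-1],
  [[0,0,0],[0,0,0],-1],
  [[0,0,0],[0,0,0],-1],
  [[0,0,0],[0,0,0],-1],
  [[0,0,0],[0,0,0],-1],
  [[0,0,0],[0,0,0],-1],
  [[0,0,0],[0,0,0],-1],
], newtons=100)

```text
time: 15.45
eef_pos: [0.4999, -0.2385, 0.1016]
eef_rot: [0.517, 0.856, -0.0, -0.001]
contact_force: [-5.2, -0.2, 7.5]
opening: 0.195
```

```bash
python3 -c "
from st import *
st(); print(sensors.get_obs()['torque'])"
```

```text
15.45 [ 0.4999 -0.2385  0.1016] nestframe [[  -1.  -118.5]] jaw 27.74 op 0.195 F [-5.2 -0.2  7.5] [-0.28  0.5   0.84  1.92 -0.46  0.93  1.27]
[-0.05384639  1.02712697 -0.14712278]
```

Emit:
servo_tool([
  [[0,0,0],[0,0,-0.033],-1],
  [[0,0,0],[0,0,-0.033],-1],
  [[0,0,0],[0,0,-0.033],-1],
  [[0,0,0],[0,0,-0.033],-1],
  [[0,0,0],[0,0,-0.033],-1],
  [[0,0,0],[0,0,-0.033],-1],
  [[0,0,0],[0,0,-0.033],-1],
  [[0,0,0],[0,0,-0.033],-1],
  [[0,0,0],[0,0,-0.033],-1],
  [[0,0,0],[0,0,-0.033],-1],
  [[0,0,0],[0,0,-0.033],-1],
  [[0,0,0],[0,0,-0.02],-1],
  [[0,0,0],[0,0,0],-1],
  [[0,0,0],[0,0,0],-1],
])

```text
time: 16.85
eef_pos: [0.502, -0.2387, 0.1016]
eef_rot: [0.91, 0.414, 0.001, 0.002]
contact_force: [0.3, -3.5, 5.5]
opening: 0.191
```

```bash
python3 -c "
from st import *
st(); print(sensors.get_obs()['torque'])
p,d=snapshot('scene'); save('pics/s11.png',cv2.resize(p[160:340,120:320],None,fx=3.2,fy=3.2))"
```

```text
16.85 [ 0.502  -0.2387  0.1016] nestframe [[   1.1 -118.5]] jaw -41.08 op 0.191 F [ 0.3 -3.5  5.5] [-0.45  0.66  1.13  1.92 -0.71  1.03  0.29]
[-0.32687559  0.20552695 -0.1679661 ]
```

View pics/s11.png

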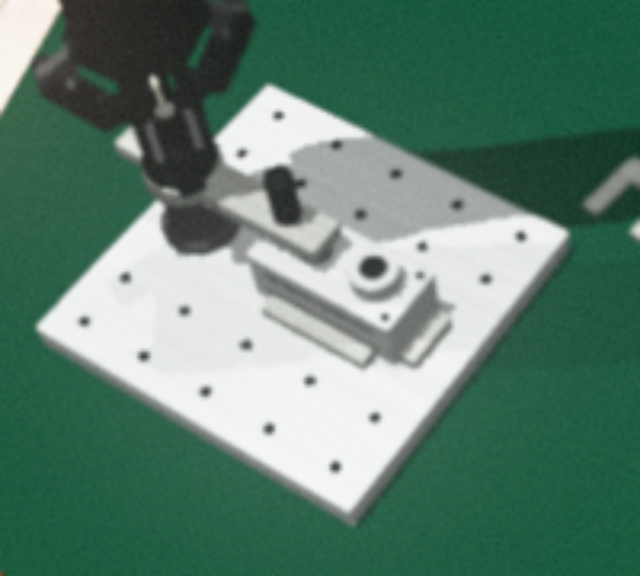

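The tool turned 68.8°. Release, rise and back off.

Emit:
servo_tool([
  [[0,0,0],[0,0,0],1],
  [[0,0,0],[0,0,0],1],
  [[0,0,0],[0,0,0],1],
  [[0,0,0],[0,0,0],1],
  [[0,0,0],[0,0,0],1],
  [[0,0,0.1],[0,0,0],1],
  [[0,0,0.2],[0,0,0],1],
  [[0,0,0.2],[0,0,0],1],
  [[0,0,0.2],[0,0,0],1],
  [[-0.05,0.2,0.1],[0,0,0.03],1],
  [[-0.05,0.25,0],[0,0,0.03],1],
  [[-0.05,0.25,0],[0,0,0.03],1],
  [[-0.05,0.25,0],[0,0,0.03],1],
  [[-0.05,0.25,0],[0,0,0.03],1],
  [[0,0.2,0],[0,0,0],1],
  [[0,0,0],[0,0,0],1],
  [[0,0,0],[0,0,0],1],
  [[0,0,0],[0,0,0],1],
])

```text
time: 18.7
eef_pos: [0.4548, 0.0179, 0.262]
eef_rot: [0.801, 0.598, -0.001, -0.0]
contact_force: [0.1, 0.2, -0.1]
opening: 1.001
```

```bash
python3 -c "
from st import *
st()
for q in ('scene','top'):
    p,d=snapshot(q); np.savez(q+'12.npz',p=p,d=d)
    if q=='scene': save('pics/s12.png',cv2.resize(p[160:340,120:320],None,fx=3.2,fy=3.2))
    if q=='top': save('pics/t12.png',p)
    if q=='top': save('pics/t12c.png',cv2.resize(p[140:300,330:490],None,fx=3.5,fy=3.5))
"
```

```text
18.7 [0.4548 0.0179 0.262 ] nestframe [[-77.4 130.3]] jaw -16.52 op 1.001 F [ 0.1  0.2 -0.1] [-1.51  0.02  1.42  1.95 -0.02  1.19 -0.37]
```

View pics/s12.png

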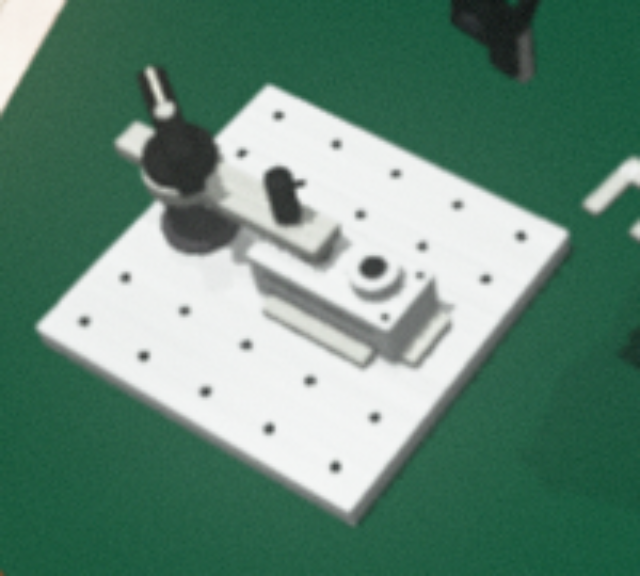

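View pics/t12.png

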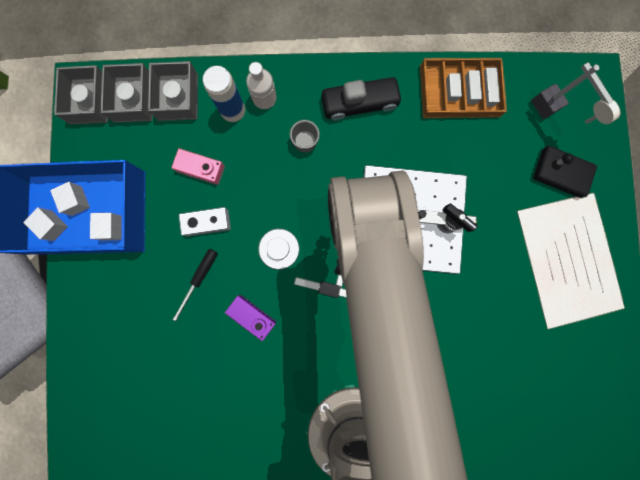

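View pics/t12c.png

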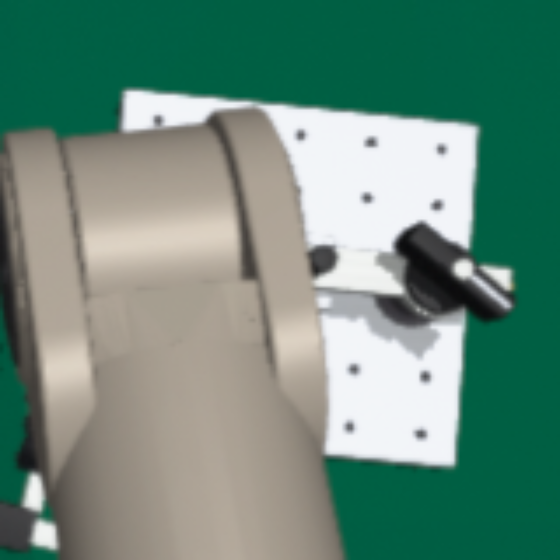

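Run:
```python
from st import *
m=cam("scene"); q=lambda x,y:(120+x/3.2-.34,160+y/3.2-.34)
w=onplane(m,[q(151,70),q(164,110)],.133); v=w[0]-w[1]; print(f(w),"pointer",np.degrees(np.arctan2(v[1],v[0])),"(was -62.4)")
print("boss",f(onplane(m,[q(373,267)],.077)),"peg",f(onplane(m,[q(279,172)],.125)))
mt=cam("top"); q=lambda x,y:(330+x/3.5-.36,140+y/3.5-.36)
w=onplane(mt,[q(462,268),q(500,301)],.133); v=w[1]-w[0]; print("top pointer",np.degrees(np.arctan2(v[1],v[0])))
```

```text
[[ -20.9 -147.9]
 [  -0.  -119.5]] pointer -133.37447305299884 (was -62.4)
boss [[-0.5 28.9]] peg [[ -2.6 -34.4]]
top pointer -132.7907936692504
```

```bash
python3 -c "
from cell import job; print(job.close_job())"
```

```text
the job is handed in; nothing more can be done
None
```

The housing is seated against both rails, the clamp arm is swung to its stop over it, and the torque knob is turned past its detent. I handed the job in at about 19 s. The hand-in gives no verdict, so these are my own last camera checks:

- **Housing:** its boss measured about 1 mm from its place, with the end away from the post. It pressed against both rails before I let go and did not shift when the arm and knob were moved.
- **Clamp arm:** it stopped against a 10 N push. The peg's last position gives about 1.54 rad; the stop is at 1.571, and the gap is about 3 mm of peg offset, roughly within what the cameras can resolve.
- **Torque knob:** its pointer turned about 71° in the scene camera (−62° to −133°; the top camera also reads −133°), against 69° for the full 1.2 rad. It stayed there after release.
- **Other things:** the plain block, flange and screwdriver look unmoved in the top view, judged by eye. The gripper was open and clear, with no contact force.

No check failed. Camera positions disagreed by up to about 3 mm, within the 9 mm tolerance.

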